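Stand a plate up on the touch-up stand

TASK

Two steel plates lie tilted on the touch-up stand: near edges raised on the rest rail, far edges at the foot of the back fence. Push the raised edge of the plate with the one big round hole up and away, so that the plate pivots on its lower edge and ends upright, leaning flat against the fence, its underside ready for painting. Do not lift it off the stand, and leave the slotted plate lying as it is.

Things in the scene. Friction and masses are not known exactly. Their poses are not given: they have to be found in the camera images.
- stand: Fixed dark steel stand on a flat black mat; base sheet 135 x 190 x 5 mm. Origin on the table under it; +x points away from the robot, square to the fence; z up. Two bays centred at y = -43 and +43 mm hold a plate each (22 mm between the plates). A black round rest rail, 12 mm thick, runs along y at x = -25 mm, its top 43 mm above the table; the plates rest on it.
- fence_foot (a point): Middle of the fence's foot: front face, on the base sheet, at stand x = 35 mm, 5 mm above the table. The fence is a 5 mm sheet along the stand's whole y length, 78 mm high over the table, raked 10 degrees: its top leans away from the robot. Axes as the stand's.
- ring_plate: Plate to stand up: loose, steel, 110 x 64 x 6 mm, 0.2 to 0.33 kg, one 40 mm round hole in its middle. Origin: centre of its underside; x along the 110 mm towards the fence, z normal of its upper face. Starts in either bay, pitched 35 degrees. Upright it leans 10 degrees past vertical, top edge 113 mm over the table; once past vertical it falls to the fence by itself.
- plate_near_edge (a point): Middle of the ring plate's raised near edge, on its underside (plate x = -55 mm): the place to push. Starts 68 mm above the table at stand x = -60 mm, 28 mm outside the rail. It swings on a 110 mm arc about the plate's lower edge; a pusher must rise with it along that arc, its tip some 10 to 15 mm below the edge. A level push jams, as fingertips grip the edge.
- plate_foot (a point): Middle of the ring plate's lower edge, on its underside (plate x = +55 mm), the edge it pivots on. Starts on the base sheet, 5 mm above the table, some 4 mm before the fence's foot (stand x = 31 mm), and stays about there.
- slotted_plate: The other plate, to be left alone: same size, material and start attitude, in the other bay, with two long slots (65 x 10 mm) and no round hole. Origin and axes as for the ring plate.

How it is judged:
By the outcome, as a careful person would: the job done as asked, in the order asked, and still so for the second after the job is handed in, with the robot touching nothing.
It also fails if it takes over 35 s, if anything falls off the work surface, if the arm or the gripper's body presses on something with over 40 N, if the wrist force passes 120 N, or if a joint passes its speed limit or range.

ROBOT

A 6-joint arm with a two-finger parallel gripper is mounted at the origin on a cart in front of the work surface, level with it; the furniture and walls round the work are solid. World frame = base frame: x ahead of the robot, y to its left, z up, the work surface at z = 0. Lengths are in mm, angles in rad, forces in N, time in s.
With the tool pointing down it reaches from about 275 to 750 mm from the base axis. Payload 10.2 kg.
Tool frame: the origin (TCP) lies where the fingers leave the gripper's body, on its centre line; the fingertips stand 73 mm ahead of it and the grasp point (between the pads) lies 54 mm ahead of it; z points along the fingers, y is the line along which they close (so a half turn about z gives the same grasp; the last joint's range is limited). The gripper opens to 85 mm and grips with 20 to 120 N. Pads are 22 mm wide; open, the fingers measure 114 mm over their backs; the gripper's body (76 mm by 85 mm) begins 54 mm behind the grasp point. The pads swing forward as they close: fully open they stand 13 mm farther back than shut.
Start: joints at [-1.426, 0.313, 1.498, -0, 1.331, -0.223], TCP at [188.759, -489.9, 303.894] pointing down, gripper open.
Joint ranges: [-2.94, 2.94], [-0.97, 2.17], [0.19, 2.56], [-1.23, 4.37], [0.02, 3.11], [-2.88, 2.88]. Speed limits (rad/s): [2.39, 2.39, 3.01, 3.14, 3.14, 3.14].

INTERFACE

Orientations are given as a unit quaternion [w, x, y, z].
In Python, from rig import ctrl gives the robot as it stands.
- The arm moves only by the shell command python3 -m creep 'ROWS' [OPENING] [FORCE]. ROWS is JSON, a list that holds one entry, the list of rows, each a list of 6 numbers: the shift along the world's x, y, z in units of 25 mm (1.0 is 25 mm), then the turn, a rotation vector about the world's x, y, z in units of 5 degrees (1.0 is 5 degrees). In form: [[[x, y, z, ax, ay, az], ...]]. A call has 1 to 20 rows; each row is the pose to reach, as a shift and turn from the pose commanded when the call began; what a row does not reach only later rows make up. A row lasts 1/12 s, in which the tool goes at most 41.7 mm and 7.16 degrees, less where a joint would pass 70% of its speed; a pose out of reach is approached as far as the arm can. A call with a gripper value outside its range is refused whole. OPENING is the finger opening in mm, from 0 to 85.4, set as the call begins (- or left out, the last holds). The fingers move at their own pace and stop on an object; FORCE is the grip in N (left out, the last holds). Time passes only in rows, so rows that repeat a pose let the fingers close. It gives the time, the measured TCP pose, the force, the opening and the grip force at its end, in the units of the state.
- ctrl.sense(): the state, without advancing time (a new reading comes with each control period).
- ctrl.capture(name): name is "scene" or "top"; returns a dict with "image" (480x640x3 uint8, red, green, blue), "fx", "fy", "cx", "cy" (pixels), "R" (3x3) and "t" (3): a world point X has camera coordinates R X + t. Camera axes: x right, y down, z forward; pixel columns grow to the right and rows downward; lengths in mm; the calibration is good to about 2 mm. A picture is of the moment at which its call begins. There is no depth.
- ctrl.finish_job(): hands the job in; it is judged then, once.
The state is a dict: "time_s": time; "joints": joint angles; "dq": joint speeds; "tau": joint torques, N m; "eef_pos": TCP position; "ee_rot": TCP orientation; "force": force on the tool from outside, world axes, zero at the start; "wrist_torque": the same for the moment, N m; "grip_width": opening from 0.0 (shut) to 1.0 (fully open); "grip_force": force on a finger pad.
Only numpy, scipy, OpenCV 4.12 (cv2) and the standard library are available. Lean on these libraries where they do the work, as an engineer would, in place of code of your own. Each camera call takes 0.05 s, during which the arm holds its last target. There are 200 camera calls.

## Working session

There is one attempt and no reset: what is moved stays moved. The work goes in short steps, Python scripts to look and compute and a shell command to move; the robot and the scene stay as the last step left them, time stands still between calls to the robot, and variables do not carry over. Pictures are saved under pics/ and viewed, at most 10 in all, crops included, and the job is handed in when it is done.

```bash
mkdir -p pics; ls
python3 - <<'E'
from rig import ctrl
import cv2,numpy as np,pickle
d={}
for n in("scene","top"):
    c=ctrl.capture(n);d[n]=c;cv2.imwrite(f"pics/{n}0.png",c["image"][:,:,::-1])
    print(n,c["fx"],c["fy"],c["cx"],c["cy"],np.round(c["R"],4).tolist(),np.round(c["t"],1).tolist())
pickle.dump(d,open("cap0.pkl","wb"))
s=ctrl.sense();print(s)
E
```

```text
pics
scene 525.6756439544957 525.6756439544957 315.01273177642236 237.8276808461705 [[-0.4311, -0.9023, -0.0048], [-0.4982, 0.2424, -0.8325], [0.7523, -0.3565, -0.5541]] [-209.7, 358.3, 451.0]
top 558.7923652108049 558.7923652108049 310.08613417668613 239.64667755053782 [[0.0089, -0.9998, 0.0172], [-0.9971, -0.0102, -0.0752], [0.0753, -0.0164, -0.997]] [-435.8, 412.0, 902.8]
{'time_s': 0.1, 'joints': array([-1.42635766e+00,  3.13402201e-01,  1.49838279e+00,  1.45749287e-05,
        1.33098830e+00, -2.23426164e-01]), 'dq': array([-0.00020203, -0.00186114, -0.00299667, -0.00015834, -0.00026428,
        0.00029254]), 'tau': array([ 3.20072118e-03, -4.12898970e+01, -2.60142553e+01, -1.23519553e-04,
        3.02592096e-03,  1.70916184e-05]), 'eef_pos': array([ 188.75862191, -489.73149497,  303.37991603]), 'ee_rot': array([-5.89578345e-04,  9.83132215e-01,  1.82895324e-01,  3.03801962e-05]), 'force': array([-0.31274222,  0.36086614,  0.59706   ]), 'wrist_torque': array([ 0.01993061,  0.00340074, -0.0206072 ]), 'grip_force': 0.0, 'grip_width': 0.9971546713764823}
```

View pics/scene0.png

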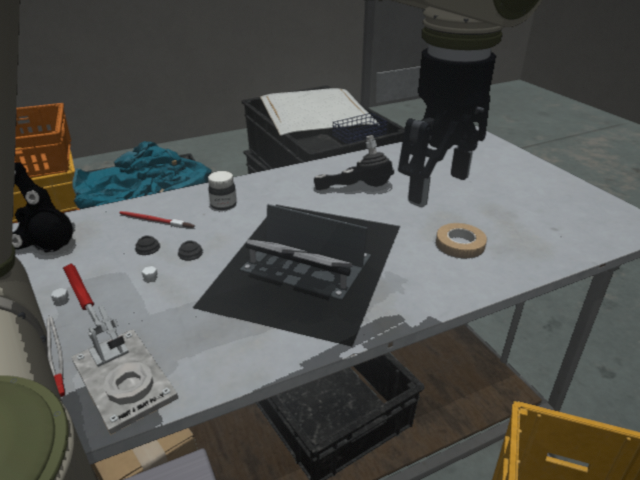

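View pics/top0.png

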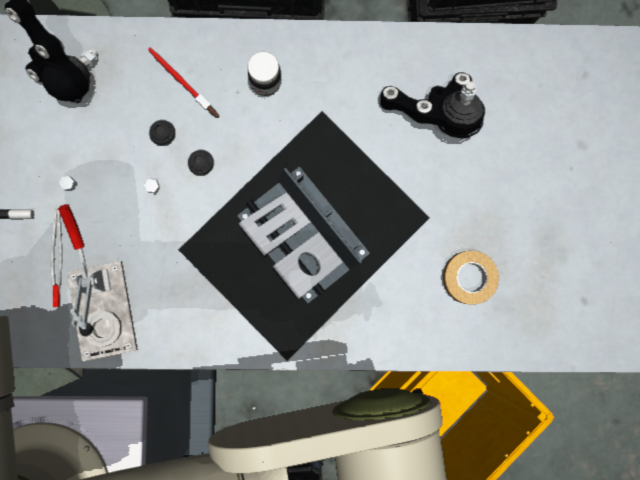

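Run:
```python
import cv2
a=cv2.imread("pics/top0.png")[150:320,220:390];b=cv2.imread("pics/scene0.png")[195:310,230:380]
cv2.imwrite("pics/t1.png",cv2.convertScaleAbs(cv2.resize(a,(595,595),interpolation=cv2.INTER_CUBIC),alpha=1.3))
cv2.imwrite("pics/s1.png",cv2.convertScaleAbs(cv2.resize(b,(750,575),interpolation=cv2.INTER_CUBIC),alpha=2.0))
```

```text
(no output)
```

View pics/t1.png

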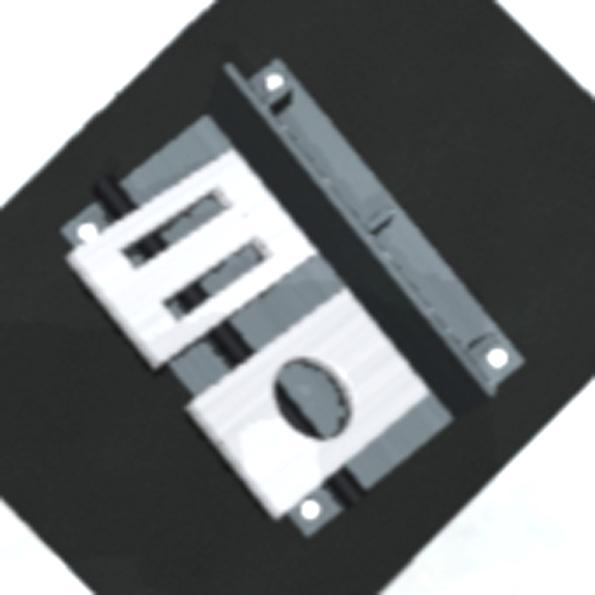

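View pics/s1.png

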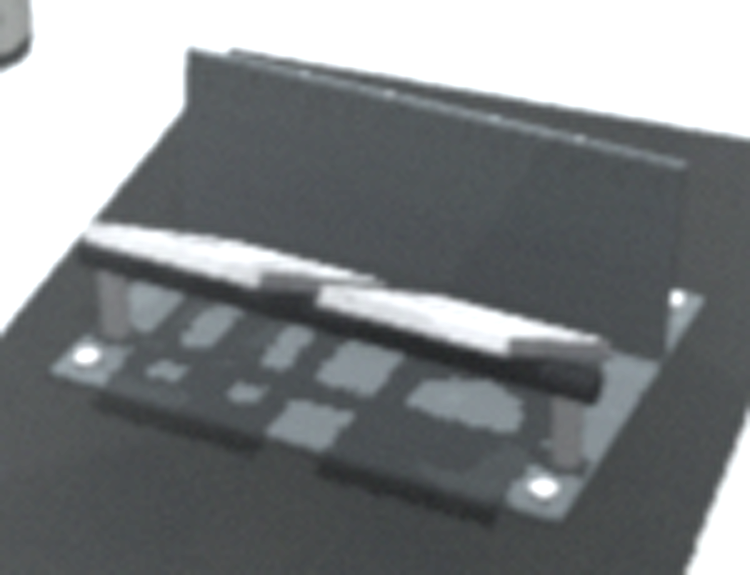

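The ring plate is in the right-hand bay (stand y = -43). In the top crop its near corners are at about (187,407) and (278,520), the fence runs from (228,65) to (492,392), and the bolts are at (275,82), (497,357), (310,510) and (88,232). In the scene crop its near edge runs from about (318,300) to (508,352).

```bash
cat > h.py <<'E'
import numpy as np,cv2
def ray(c,p):
    R=np.array(c["R"]);t=np.array(c["t"])
    d=R.T@np.array([(p[0]-c["cx"])/c["fx"],(p[1]-c["cy"])/c["fy"],1]);return -R.T@t,d
def plane(c,p,z):
    o,d=ray(c,p);return o+d*(z-o[2])/d[2]
def tri(c1,p1,c2,p2):
    o,d=ray(c1,p1);q,e=ray(c2,p2)
    s=np.linalg.lstsq(np.c_[d,-e],q-o,rcond=None)[0]
    a,b=o+d*s[0],q+e*s[1];return (a+b)/2,np.linalg.norm(a-b)
def proj(c,X):
    v=np.array(c["R"])@X+np.array(c["t"]);return np.array([c["fx"]*v[0]/v[2]+c["cx"],c["fy"]*v[1]/v[2]+c["cy"]])
T=lambda p:(220+(p[0]+.5)/3.5-.5,150+(p[1]+.5)/3.5-.5)
S=lambda p:(230+(p[0]+.5)/5-.5,195+(p[1]+.5)/5-.5)
E
python3 - <<'E'
from h import *
import pickle
d=pickle.load(open("cap0.pkl","rb"));t,s=d["top"],d["scene"]
B=np.array([plane(t,T(p),8) for p in [(275,82),(497,357),(310,510),(88,232)]])
print("bolts",B.round(1));c=B.mean(0)
u=(B[0]-B[1]+B[3]-B[2]);u/=np.linalg.norm(u);yaw=np.arctan2(-u[0],u[1])
print("ctr",c,"yaw",np.degrees(yaw), np.linalg.norm(B[0]-B[1]),np.linalg.norm(B[1]-B[2]))
for n,a,b in[("bolt near R",(310,510),(543,488)),("bolt near L",(88,232),(87,355)),("edge L",(187,407),(318,302)),("edge R",(278,520),(508,354)),("fence L",(228,65),(190,50)),("fence R",(492,392),(684,163))]:
    X,e=tri(t,T(a),s,S(b))
    w=X-c;st=[np.cos(yaw)*w[0]+np.sin(yaw)*w[1],-np.sin(yaw)*w[0]+np.cos(yaw)*w[1],X[2]]
    print(n,X.round(1),"gap",round(e,1),"stand",np.round(st,1))
for st in[(-60,-11,68),(-60,-75,68),(-60,-43,68),(35,0,5),(0,0,0)]:
    C,Sn=np.cos(yaw),np.sin(yaw);X=np.array([c[0]+C*st[0]-Sn*st[1],c[1]+Sn*st[0]+C*st[1],st[2]])
    print(st,X.round(1),((proj(t,X)-[220,150])*3.5).round(0),((proj(s,X)-[230,195])*5).round(0))
E
```

```text
bolts [[ 529.3 -411.     8. ]
 [ 397.8 -518.3    8. ]
 [ 324.4 -429.7    8. ]
 [ 455.7 -322.5    8. ]]
ctr [ 426.77333065 -420.38637493    8.        ] yaw -50.76538054495216 169.72204512362998 115.05906490728701
bolt near R [ 324.5 -429.3    6.1] gap 1.0 stand [-57.7 -84.9   6.1]
bolt near L [ 456.2 -321.5    6.2] gap 1.6 stand [-58.   85.3   6.2]
edge L [ 371.3 -373.    67.1] gap 1.6 stand [-71.8 -13.1  67.1]
edge R [ 321.5 -414.3   66.7] gap 1.0 stand [-71.3 -77.7  66.7]
fence L [ 523.9 -389.7   74.8] gap 1.4 stand [37.6 94.6 74.8]
fence R [ 378.6 -508.5   76.9] gap 0.2 stand [ 37.8 -93.1  76.9]
(-60, -11, 68) [ 380.3 -380.9   68. ] [202. 385.] [330. 277.]
(-60, -75, 68) [ 330.7 -421.3   68. ] [292. 497.] [514. 327.]
(-60, -43, 68) [ 355.5 -401.1   68. ] [247. 441.] [421. 301.]
(35, 0, 5) [ 448.9 -447.5    5. ] [348. 248.] [427. 275.]
(0, 0, 0) [ 426.8 -420.4    0. ] [291. 295.] [384. 339.]
```

```bash
python3 -m creep '[[[0.5,0.4,0,0,0,-1.2],[1,0.8,0,0,0,-2.4],[1.5,1.2,0,0,0,-3.6],[2,1.6,0,0,0,-4.8],[2.5,2,0,0,0,-6],[3,2.4,0,0,0,-7.2],[3.5,2.8,0,0,0,-8.4],[4,3.2,0,0,0,-9.6],[4.5,3.6,0,0,0,-10.8],[5,4,-1,0,0,-12],[5.3,4.4,-2,0,0,-13.2],[5.5,4.77,-3,0,0,-14.4],[5.5,4.77,-4,0,0,-14.4],[5.5,4.77,-5,0,0,-14.4],[5.5,4.77,-6,0,0,-14.4],[5.5,4.77,-6.5,0,0,-14.4],[5.5,4.77,-6.5,0,0,-14.4],[5.5,4.77,-6.5,0,0,-14.4]]]' 20
python3 - <<'E'
from rig import ctrl
import cv2,numpy as np,pickle
d={}
for n in("scene","top"):
    c=ctrl.capture(n);d[n]=c;cv2.imwrite(f"pics/{n}1.png",c["image"][:,:,::-1])
pickle.dump(d,open("cap1.pkl","wb"))
a=cv2.imread("pics/scene1.png")[120:320,200:400];b=cv2.imread("pics/top1.png")[150:350,200:400]
cv2.imwrite("pics/c1.png",cv2.convertScaleAbs(np.hstack([cv2.resize(x,(400,400),interpolation=cv2.INTER_CUBIC) for x in(a,b)]),alpha=1.8))
from scipy.spatial.transform import Rotation as R
s=ctrl.sense();print(s["eef_pos"],s["joints"],R.from_quat(np.roll(s["ee_rot"],-1)).as_matrix().round(3))
E
```

```text
time_s: 1.6
eef_pos: [326.2, -370.6, 141.3]
ee_rot: [-0.0, 0.903, -0.43, -0.0]
force: [0.6, -1.1, 0.1]
grip_width: 0.234
grip_force: 0.0
[ 326.48119605 -371.08914899  142.42747305] [-1.08679140e+00  4.43205188e-01  1.78121080e+00  2.03651696e-05
  9.15461180e-01  1.37284476e+00] [[ 0.63  -0.776  0.001]
 [-0.776 -0.63  -0.002]
 [ 0.002  0.    -1.   ]]
```

View pics/c1.png

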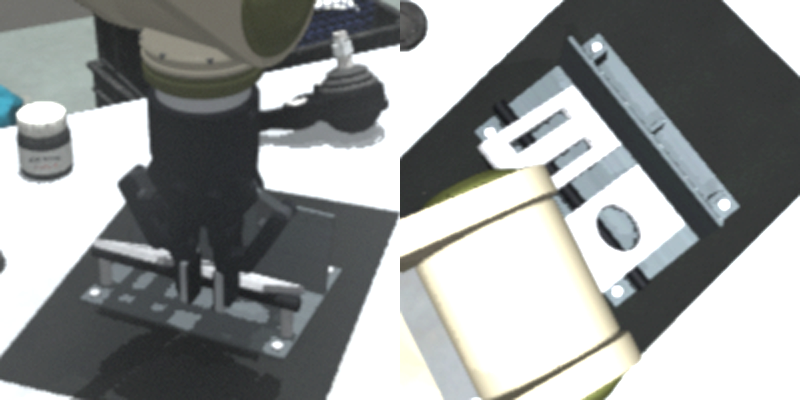

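Run:
```python
from h import *
import pickle
s=pickle.load(open("cap1.pkl","rb"))["scene"]
p=np.array([326.4,-371,142]);n=np.array([.776,.63,0]);e=np.array([.63,-.776,0])
f=lambda X:((proj(s,X)-[200,120])*2).round(0)
for z in(55,60,65,70,73,76,80):print(z,[f(p-[0,0,z]+n*k-e*11) for k in(10,-10,24,-24)])
print("edge mid",f(np.array([346.4,-393.6,67])),"knuckle z guess",[ (z,f(p+n*50-[0,0,z])) for z in(0,20,40)])
```

```text
55 [array([190., 285.]), array([214., 292.]), array([173., 280.]), array([231., 297.])]
60 [array([190., 291.]), array([214., 297.]), array([173., 286.]), array([231., 302.])]
65 [array([190., 296.]), array([214., 303.]), array([173., 291.]), array([231., 308.])]
70 [array([190., 301.]), array([214., 308.]), array([174., 297.]), array([231., 313.])]
73 [array([190., 304.]), array([214., 311.]), array([174., 300.]), array([231., 316.])]
76 [array([190., 308.]), array([214., 315.]), array([174., 303.]), array([231., 320.])]
80 [array([190., 312.]), array([214., 319.]), array([174., 307.]), array([231., 324.])]
edge mid [225. 280.] knuckle z guess [(0, array([146., 203.])), (20, array([147., 225.])), (40, array([148., 248.]))]
```

The tool is square to the fence. The fingertips are about 72 mm below the TCP, about 19 mm outside the raised edge and centred to about 1 mm. Next I lower and close up to the edge.

```bash
python3 -m creep '[[[0.04,0.03,-0.3,0,0,0],[0.1,-0.05,-0.56,0,0,0],[0.2,-0.18,-0.56,0,0,0],[0.3,-0.3,-0.56,0,0,0],[0.4,-0.42,-0.56,0,0,0],[0.4,-0.42,-0.56,0,0,0],[0.4,-0.42,-0.56,0,0,0]]]' 20
python3 - <<'E'
from rig import ctrl
import cv2
for n,(x,y) in{"scene":(200,150)}.items():
    c=ctrl.capture(n)["image"][:,:,::-1];cv2.imwrite("pics/c2.png",cv2.convertScaleAbs(cv2.resize(c[y:y+150,x:x+200],(800,600),interpolation=cv2.INTER_CUBIC),alpha=2.2))
s=ctrl.sense();print(s["eef_pos"],s["force"])
E
```

```text
time_s: 2.28
eef_pos: [336.4, -381.3, 127.5]
ee_rot: [0.0, 0.903, -0.43, 0.0]
force: [-0.2, 0.7, 0.3]
grip_width: 0.234
grip_force: 0.0
[ 336.30198375 -381.19388751  127.46113091] [-0.39614128 -0.27307993  0.33317119]
```

View pics/c2.png

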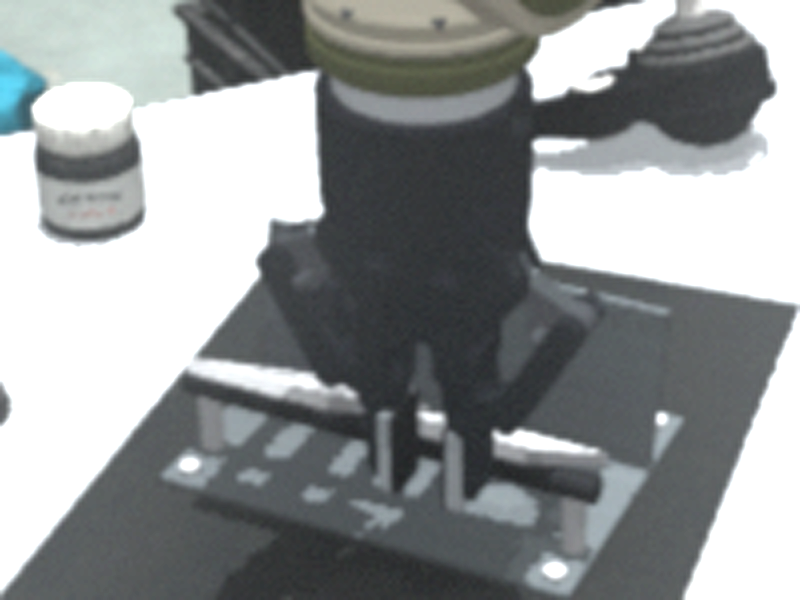

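```bash
python3 -m creep '[[[0.07,-0.08,0,0,0,0],[0.13,-0.16,0,0,0,0],[0.18,-0.22,0,0,0,0],[0.23,-0.28,0,0,0,0],[0.27,-0.33,0.09,0,0,0],[0.31,-0.38,0.18,0,0,0],[0.36,-0.44,0.27,0,0,0],[0.40,-0.50,0.36,0,0,0],[0.47,-0.58,0.48,0,0,0],[0.54,-0.66,0.59,0,0,0],[0.54,-0.66,0.59,0,0,0],[0.54,-0.66,0.59,0,0,0]]]'
python3 - <<'E'
from rig import ctrl
import cv2
for n,(x,y) in{"scene":(200,150)}.items():
    c=ctrl.capture(n)["image"][:,:,::-1];cv2.imwrite("pics/c3.png",cv2.convertScaleAbs(cv2.resize(c[y:y+150,x:x+200],(800,600),interpolation=cv2.INTER_CUBIC),alpha=2.2))
s=ctrl.sense();print(s["eef_pos"],s["force"])
E
```

```text
time_s: 3.33
eef_pos: [349.7, -397.5, 142.2]
ee_rot: [-0.0, 0.903, -0.43, -0.0]
force: [-2.9, 2.7, 2.7]
grip_width: 0.235
grip_force: 1.8
[ 349.66314927 -397.43691409  141.99738716] [-2.86647183  2.92545397  2.95059603]
```

View pics/c3.png

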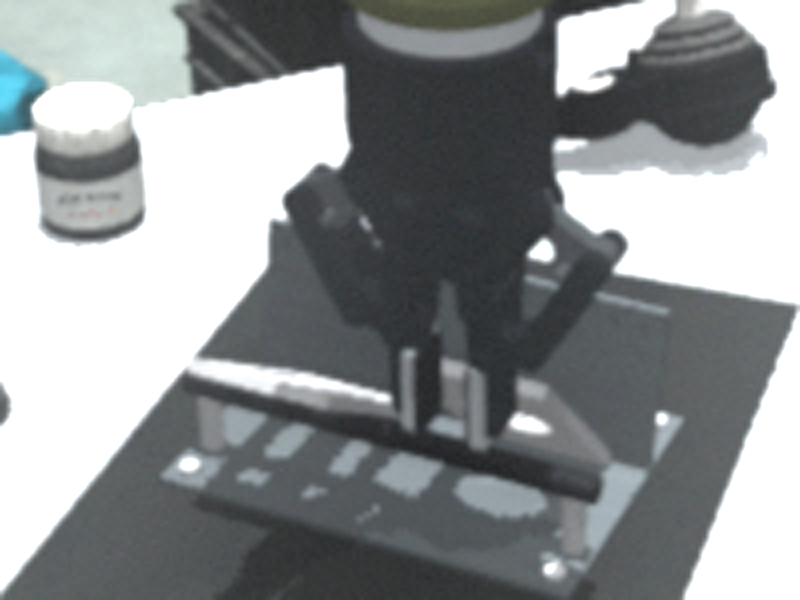

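The picture shows the ring plate's raised edge rising with the fingers, up to about (545,385). The slotted plate has not moved. I carry on along the arc.

```bash
python3 -m creep '[[[0.07,-0.08,0.11,0,0,0],[0.14,-0.17,0.21,0,0,0],[0.21,-0.26,0.31,0,0,0],[0.29,-0.36,0.40,0,0,0],[0.37,-0.45,0.49,0,0,0],[0.45,-0.55,0.58,0,0,0],[0.53,-0.65,0.66,0,0,0],[0.62,-0.76,0.73,0,0,0],[0.70,-0.86,0.80,0,0,0],[0.79,-0.97,0.87,0,0,0],[0.90,-1.10,0.95,0,0,0],[1.01,-1.24,1.02,0,0,0],[1.12,-1.38,1.08,0,0,0],[1.24,-1.53,1.14,0,0,0],[1.24,-1.53,1.14,0,0,0],[1.24,-1.53,1.14,0,0,0]]]'
python3 - <<'E'
from rig import ctrl
import cv2
for n,(x,y) in{"scene":(200,150)}.items():
    c=ctrl.capture(n)["image"][:,:,::-1];cv2.imwrite("pics/c4.png",cv2.convertScaleAbs(cv2.resize(c[y:y+150,x:x+200],(800,600),interpolation=cv2.INTER_CUBIC),alpha=2.2))
E
```

```text
time_s: 4.72
eef_pos: [380.8, -436.0, 170.6]
ee_rot: [0.0, 0.903, -0.43, 0.0]
force: [0.0, 0.4, -0.2]
grip_width: 0.235
grip_force: 0.1
```

View pics/c4.png

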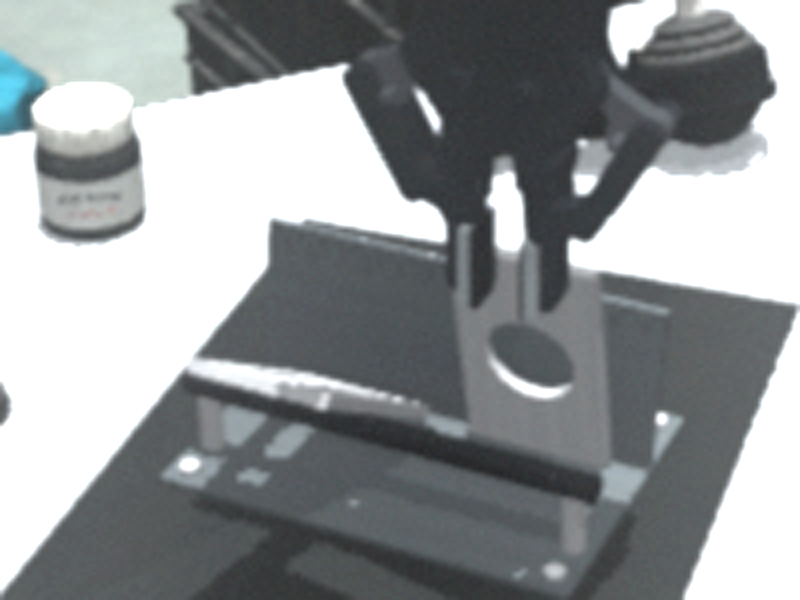

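```bash
python3 -m creep '[[[0.12,-0.15,0.04,0,0,0],[0.24,-0.29,0.08,0,0,0],[0.36,-0.44,0.11,0,0,0],[0.48,-0.59,0.13,0,0,0],[0.60,-0.73,0.14,0,0,0],[0.72,-0.88,0.15,0,0,0],[0.80,-0.98,0.14,0,0,0],[0.88,-1.08,0.14,0,0,0],[0.96,-1.18,0.13,0,0,0],[0.96,-1.18,0.13,0,0,0],[0.96,-1.18,0.13,0,0,0],[0.96,-1.18,0.13,0,0,0]]]'
python3 -m creep '[[[-0.2,0.25,0,0,0,0],[-0.5,0.6,0,0,0,0],[-1,1.2,0.3,0,0,0],[-1.5,1.8,0.8,0,0,0],[-2.2,2.7,1.5,0,0,0],[-3,3.6,2.5,0,0,0],[-4,4,3.5,0,0,0],[-5,4,4,0,0,0],[-5,4,4,0,0,0],[-5,4,4,0,0,0]]]'
python3 - <<'E'
from rig import ctrl
import cv2,numpy as np,pickle
d={n:ctrl.capture(n) for n in("scene","top")};pickle.dump(d,open("cap5.pkl","wb"))
f=lambda n,x,y:cv2.resize(d[n]["image"][y:y+150,x:x+150,::-1],(400,400),interpolation=cv2.INTER_CUBIC)
cv2.imwrite("pics/c5.png",cv2.convertScaleAbs(np.hstack([f("scene",230,170),f("top",230,160)]),alpha=1.8))
print(ctrl.sense()["force"])
E
```

```text
time_s: 5.77
eef_pos: [404.7, -465.3, 173.8]
ee_rot: [-0.0, 0.903, -0.43, -0.0]
force: [-0.1, -0.3, -0.2]
grip_width: 0.232
grip_force: 0.0
time_s: 6.6
eef_pos: [279.2, -365.5, 274.7]
ee_rot: [0.001, 0.903, -0.431, 0.001]
force: [0.0, -0.1, -0.3]
grip_width: 0.235
grip_force: 0.0
[ 0.39762851  0.43694031 -0.53516947]
```

View pics/c5.png

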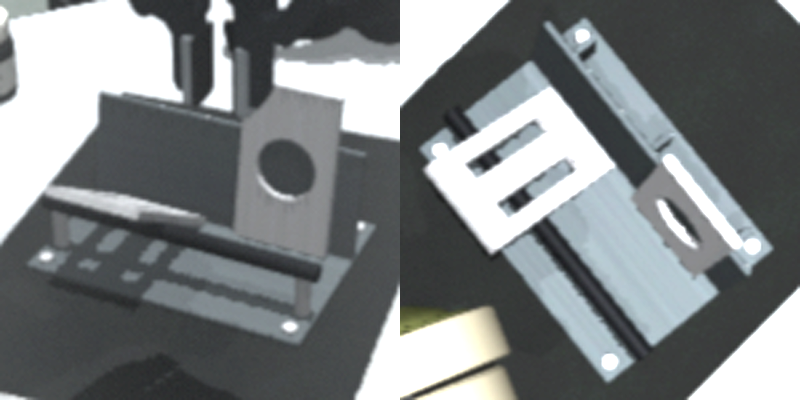

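The ring plate stands upright at the fence. In the top view its top edge runs from (668,158) to (740,245), parallel to the fence, and the slotted plate is unmoved. I check the lean, and hand in only if the numbers agree.

Run:
```python
from h import *
import pickle
from rig import ctrl
d=pickle.load(open("cap5.pkl","rb"));k=150/400
t=lambda a,b:(230+a*k,160+b*k)
s=lambda a,b:(230+a*k,170+b*k)
e=np.array([.6325,-.7746,0]);P=np.array([403.9,-464.1,5])
ok=True
for a,b in[(t(264,158),s(277,87)),(t(338,245),s(343,100))]:
    X,g=tri(d["top"],a,d["scene"],b);x=(X-P)@e;print(X.round(1),g.round(1),"past foot",x.round(1));ok&=abs(X[2]-113)<7 and x>10
print(ok)
if ok: print(ctrl.finish_job())
```

```text
[ 436.4 -466.6  105. ] 18.3 past foot 22.5
[ 391.8 -499.7  110.1] 0.3 past foot 20.0
False
```

The right corner agrees: 110 mm high and leaning past the foot, with a 0.3 mm ray gap. The left corner is hidden behind a finger in the scene view, so its 18 mm gap is an occlusion error. The top view already showed the edge parallel to the fence, so I hand in.

```bash
python3 -c "
from rig import ctrl
print(ctrl.finish_job())"
```

```text
the job is handed in; nothing more can be done
None
```

The job is handed in: the ring plate stands upright against the fence, the slotted plate lies as it was, and the arm is clear; only one top corner's lean could be measured (110 mm high, about 20 mm past the foot), as a finger hid the other, but from above the top edge runs parallel to the fence.

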